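Load the fitted trays for an on-site treatment

ROBOT

A 7-joint arm with a two-finger parallel gripper is mounted at the origin on a cart in front of the work surface, level with it; the furniture and walls round the work are solid. World frame = base frame: x ahead of the robot, y to its left, z up, the work surface at z = 0. Lengths are in m, angles in rad, forces in N, time in s.
With the tool pointing down it reaches from about 0.35 to 0.775 m from the base axis. Payload 3.1 kg.
Tool frame: the origin (TCP) lies midway between the tips of the shut fingers; the grasp point (between the pads) lies 19 mm behind it; z points along the fingers, y is the direction in which the jaws open and shut (so a half turn about z gives the same grasp; the last joint's range is limited). The gripper opens to 85 mm and grips with 20 to 120 N. Pads are 22 mm wide; open, the fingers measure 114 mm over their backs; the gripper's body (76 mm by 85 mm) begins 54 mm behind the grasp point. The pads swing forward as they close: fully open they stand 13 mm farther back than shut.
Start: joints at [1.092, 0.311, 0.014, 1.512, -0.004, 1.319, -0.027], TCP at [0.233, -0.498, 0.202] pointing down, gripper open.
Joint ranges: [-2.7, 2.7], [-0.3, 1.91], [-1.27, 1.3], [0.12, 2.57], [-1.44, 4.58], [0.2, 2.03], [-3.05, 3.05]. Speed limits (rad/s): [2.79, 2.79, 3.14, 3.14, 3.14, 3.14, 3.14].

INTERFACE

Orientations are given as a unit quaternion [w, x, y, z].
In Python, from workcell import bot gives the robot as it stands. The module is installed in compiled form; this text tells all that it offers.
- The arm moves only by the tool drive_tool, never from a script. Its argument "rows" is a list that holds one entry, the list of rows, each a list of 7 numbers: the opening in per cent of the stroke, from 0 (shut) to 100 (fully open), then the shift along the world's x, y, z in mm, then the turn, a rotation vector about the world's x, y, z in degrees. In form: [[[hand, x, y, z, rx, ry, rz], ...]]. A call has 1 to 12 rows; each row is the pose to reach, as a shift and turn from the pose commanded when the call began; what a row does not reach only later rows make up. A row lasts 1/10 s, in which the tool goes at most 50 mm and 8.59 degrees, less where a joint would pass 70% of its speed; a pose out of reach is approached as far as the arm can. A call with a gripper value outside its range is refused whole. The fingers move at their own pace and stop on an object; "force" is the grip in N (left out, the last holds). Time passes only in rows, so rows that repeat a pose let the fingers close. It gives the time, the measured TCP pose, the force and the opening at its end, in the units of the state.
- bot.observe(): the state, without advancing time (a new reading comes with each control period).
- bot.snapshot(name): name is "scene" or "top" or "wrist"; returns (picture, depth): 420x560x3 uint8, red, green, blue; 420x560 float32, m along the optical axis (not along the pixel's ray), 0 where there is no reading.
- bot.calibration(name): a dict with "mtx" (3x3 intrinsics, pixels), "k1" (the pictures are not rectified: a ray, as slopes to the right and down, at radius r is drawn at 1 + k1 r^2 times it, then the intrinsics apply), "rvec" (rotation vector, rad) and "tvec" (3), from world to camera coordinates, as OpenCV has them; the wrist camera has in their place "tool_from_camera" (4x4, takes a point from camera to tool coordinates, whose origin is the TCP and whose axes are the flange's). Camera axes: x right, y down, z forward; pixel columns grow to the right and rows downward; lengths in m; the calibration is good to about 2 mm. A picture is of the moment at which its call begins: read the wrist's pose just before it. calibration takes no time and is no camera call.
- bot.sign_off(): hands the job in, once; it reports no verdict.
Trained networks look in the newest picture that a camera, given by its name, has taken for a name from the list of things; names that differ only in an ending like _2 or _b are one class to them, and where a whole thing is asked for, a point or a joint stands for the part that bears it (a point fixed in the world has none). Each returns a list of dicts, best first, with "confidence" (0 to 1); they miss things now and then, are a little off and sometimes report something else, mostly with a low value. They report only what shows in the picture. A call takes as long as a camera call. They do not tell look-alikes from the thing itself.
- bot.recognise(name, camera): "extent" ([left, top, right, bottom] in pixels, round what is visible of it).
- bot.trace(name, camera): "mask" (420x560 bool, what is visible of it) and "extent" ([left, top, right, bottom] in pixels, round what is visible of it).
- bot.mark_of(name, camera): "point" ([column, row] in pixels: a listed point, or the origin of a listed thing).
The state is a dict: "t": time; "joints": joint angles; "joint_vel": joint speeds; "tau": joint torques, N m; "tcp_pos": TCP position; "eef_rot": TCP orientation; "contact_force": force on the tool from outside, world axes, zero at the start; "ft_torque": the same for the moment, N m; "opening": finger opening in m.
Only numpy, scipy, OpenCV 4.12 (cv2) and the standard library are available. Lean on these libraries where they do the work, as an engineer would, in place of code of your own. Each camera call takes 0.05 s, during which the arm holds its last target. There are 200 camera calls.

TASK

Four pale wooden trays each have a felt-lined recess cut for one item of the travelling kit: the white-lidded glass jar that stands among the trays (not the jars along the back), the thread spool, the leather sanding block and the small brown carton. Put each item into the recess that matches its outline and size (about 8 mm to spare all round), right way up and flat on the recess floor, and let go of it. Leave the roll of masking tape where it lies.

Things in the scene. Friction and masses are not known exactly. Their poses are not given: they have to be found in the camera images.
- size_jar_mid (a point): Round glass jar with a white screw lid, standing upright among the trays (the other jars, along the back edge, are not part of the job): body 60 mm in diameter up to 64 mm, lid 51 mm in diameter, 75 mm tall in all; 0.11 to 0.23 kg. This point: its centre, half-way up; z up.
- thread_spool_mid (a point): Wooden spool of pale thread, standing upright, 39 mm in diameter, 58 mm tall; it can be gripped anywhere as a plain 39 mm cylinder. This point: its centre, half-way up; z up.
- leather_block_mid (a point): Reddish-brown leather-covered sanding block lying flat, 41 mm (along its x) by 62 mm (along its y), 22 mm high. This point: its centre, half-way up; z up.
- card_box_mid (a point): Small closed carton of brown card lying flat, 50 mm (along its x) by 91 mm (along its y), 32 mm high, rigid. This point: its centre, half-way up; z up.
- tray_a_floor (a point): Fixed flat tray of pale wood, 9 mm thick, 96 mm square, with one round, 76 mm wide recess 5 mm deep in its top, its floor lined with grey felt. This point: centre of the recess floor, 4 mm above the worktop; z up.
- tray_b_floor (a point): Fixed flat tray of pale wood, 9 mm thick, 75 mm square, with one round, 55 mm wide recess 5 mm deep in its top, its floor lined with grey felt. This point: centre of the recess floor, 4 mm above the worktop; z up.
- tray_c_floor (a point): Fixed flat tray of pale wood, 9 mm thick, 75 by 96 mm, with one oblong, 57 by 78 mm recess 5 mm deep in its top, its floor lined with grey felt. This point: centre of the recess floor, 4 mm above the worktop; z up; x along the recess's short side, y along its long side.
- tray_d_floor (a point): Fixed flat tray of pale wood, 9 mm thick, 84 by 125 mm, with one oblong, 66 by 107 mm recess 5 mm deep in its top, its floor lined with grey felt. This point: centre of the recess floor, 4 mm above the worktop; z up; x along the recess's short side, y along its long side.
- masking_tape: Loose roll of masking tape lying flat, 94 mm in diameter, 19 mm high; to be left where it is. Origin: centre of its underside.
Not all that is in view belongs to the job. Of the things that look like the part that bears size_jar_mid, take the one that is farthest to the robot's right at the start. Leave any blue or red look-alike of the part that bears thread_spool_mid alone.

How it is judged:
At the end, for the whole second after the job is handed in: Jar, spool, leather block and carton each rest on the floor of their own matching recess (under 2 mm above it), centre within 14 mm of the recess centre, tilted under 0.06 rad, slower than 10 mm/s; block and carton lie along their recess within 0.35 rad, either way round (horizontal distance between size_jar_mid and tray_a_floor below 0.014 m and z of size_jar_mid in the frame of tray_a_floor below 0.0395 m and angle between each of size_jar_mid, thread_spool_mid, leather_block_mid, card_box_mid's own z axis and vertical below 0.06 rad and linear speed of each of size_jar, thread_spool, leather_block, card_box below 0.01 m/s and horizontal distance between thread_spool_mid and tray_b_floor below 0.014 m and z of thread_spool_mid in the frame of tray_b_floor below 0.031 m and horizontal distance between leather_block_mid and tray_c_floor below 0.014 m and z of leather_block_mid in the frame of tray_c_floor below 0.013 m and angle between the y axis of leather_block_mid and the y axis of tray_c_floor, either way round below 0.35 rad and horizontal distance between card_box_mid and tray_d_floor below 0.014 m and z of card_box_mid in the frame of tray_d_floor below 0.018 m and angle between the y axis of card_box_mid and the y axis of tray_d_floor, either way round below 0.35 rad); the robot touches nothing.
It fails at once if the roll of masking tape is shifted by more than 30 mm (distance of masking_tape from where it was at the start of the episode above 0.03 m).
It also fails if it takes over 109 s, if anything falls off the work surface, if the arm or the gripper's body presses on something with over 40 N, if the wrist force passes 120 N, or if a joint passes its speed limit or range.

## Working session

There is one attempt and no reset: what is moved stays moved. The work goes in short steps, Python scripts to look and compute and a tool call to move; the robot and the scene stay as the last step left them, time stands still between calls to the robot, and variables do not carry over. Pictures are saved under pics/ and viewed, about 12 in all and at most 16, crops included, and the job is handed in when it is done.

Besides the shell and the picture viewer there is one more tool, called after "Emit:" by a JSON object that holds its "name" and its "arguments", one argument or row to a line. drive_tool: Moves the arm, as the interface text tells. Its arguments: {"type":"object","properties":{"rows":{"type":"array"},"force":{"type":"number"}},"required":["rows"]}

```bash
mkdir -p pics; cat > h.py <<'E'
import numpy as np, cv2
from workcell import bot
def cam(n):
    c=bot.calibration(n); K=np.array(c["mtx"]); 
    if n=="wrist":
        from scipy.spatial.transform import Rotation as R
        s=bot.observe(); q=np.array(s["eef_rot"]); T=np.eye(4); T[:3,:3]=R.from_quat(q[[1,2,3,0]]).as_matrix(); T[:3,3]=s["tcp_pos"]
        M=T@np.array(c["tool_from_camera"]); return K,c["k1"],M
    Rm=cv2.Rodrigues(np.array(c["rvec"],float))[0]; M=np.eye(4); M[:3,:3]=Rm.T; M[:3,3]=-Rm.T@np.array(c["tvec"]).ravel()
    return K,c["k1"],M
def rays(C,uv):
    K,k1,M=C
    uv=np.asarray(uv,float).reshape(-1,1,2)
    p=cv2.undistortPoints(uv,K,np.array([k1,0,0,0,0.]),None,None,None).reshape(-1,2) if False else cv2.undistortPoints(uv,K,np.array([k1,0,0,0,0.])).reshape(-1,2)
    return np.c_[p,np.ones(len(p))]
def at_z(C,uv,z):
    d=rays(C,uv)@C[2][:3,:3].T; o=C[2][:3,3]; return o+d*((z-o[2])/d[:,2])[:,None]
def deproj(C,uv,dep):
    return (rays(C,uv)*np.asarray(dep).reshape(-1,1))@C[2][:3,:3].T+C[2][:3,3]
def save(n,im): cv2.imwrite("pics/"+n+".png",im[:,:,::-1])
E
python3 - <<'E'
from h import *
np.set_printoptions(precision=4,suppress=True)
for n in("top","scene"):
    im,d=bot.snapshot(n); save(n,im); C=cam(n); print(n,C[2][:3,3],C[2][:3,2])
    if n=="top": 
        np.save("topd.npy",d)
    Z=dict(size_jar_mid=.0375,thread_spool_mid=.029,leather_block_mid=.011,card_box_mid=.016,tray_a_floor=.004,tray_b_floor=.004,tray_c_floor=.004,tray_d_floor=.004,masking_tape=0)
    for k,z in Z.items():
        for r in bot.mark_of(k,n)[:6]:
            print(k,np.round(r["point"]),round(r["confidence"],2),at_z(C,r["point"],z)[0][:2])
print(bot.observe()["t"], bot.observe()["tcp_pos"],bot.observe()["eef_rot"])
E
```

```text
top [0.4411 0.0155 1.238 ] [ 0.0677 -0.0118 -0.9976]
size_jar_mid [338. 278.] 0.69 [ 0.3422 -0.1522]
size_jar_mid [380. 259.] 0.67 [ 0.3931 -0.2705]
size_jar_mid [312. 134.] 0.62 [ 0.7466 -0.0794]
thread_spool_mid [284. 161.] 0.69 [ 0.6677 -0.0004]
thread_spool_mid [250. 148.] 0.68 [0.7048 0.0965]
thread_spool_mid [285. 189.] 0.52 [ 0.5886 -0.0033]
leather_block_mid [148. 212.] 0.57 [0.5222 0.3861]
card_box_mid [424. 215.] 0.67 [ 0.52   -0.4047]
card_box_mid [210. 183.] 0.33 [0.607  0.2111]
tray_a_floor [359. 173.] 0.87 [ 0.6398 -0.2201]
tray_b_floor [210. 176.] 0.59 [0.6275 0.2131]
tray_b_floor [379. 261.] 0.31 [ 0.3869 -0.277 ]
tray_b_floor [319. 238.] 0.2 [ 0.4516 -0.1033]
tray_c_floor [315. 238.] 0.77 [ 0.4524 -0.0927]
tray_d_floor [188. 264.] 0.91 [0.3751 0.2715]
masking_tape [252. 230.] 0.55 [0.4733 0.0874]
scene [0.0028 1.137  0.8539] [ 0.3614 -0.7722 -0.5227]
size_jar_mid [358. 213.] 0.95 [ 0.3363 -0.1347]
size_jar_mid [240. 196.] 0.75 [ 0.7291 -0.0741]
size_jar_mid [359. 194.] 0.6 [ 0.3692 -0.2512]
thread_spool_mid [219. 224.] 0.7 [0.7106 0.0888]
thread_spool_mid [250. 214.] 0.53 [0.6511 0.0008]
card_box_mid [332. 171.] 0.54 [ 0.5207 -0.4089]
tray_b_floor [225. 260.] 0.77 [0.621  0.2094]
tray_c_floor [323. 217.] 0.96 [ 0.4447 -0.1136]
tray_d_floor [293. 296.] 0.92 [0.3812 0.2693]
masking_tape [298. 251.] 0.58 [0.4496 0.0835]
1.0 [ 0.2327 -0.4984  0.2017] [-0.      0.9762  0.2167 -0.    ]
```

View pics/top.png

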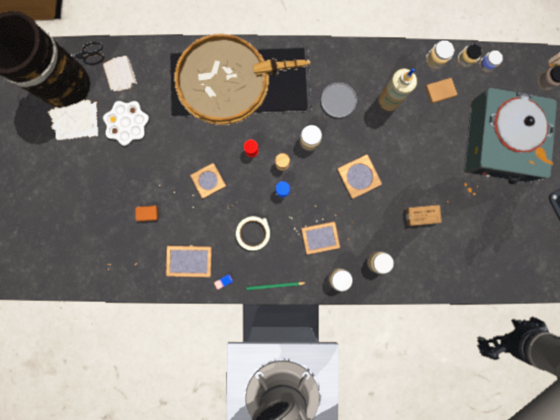

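View pics/scene.png

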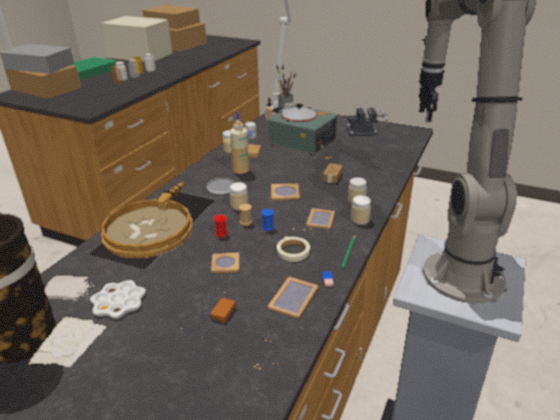

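Emit:
{"name": "drive_tool", "arguments": {
  "rows": [
    [[100,0,0,50,0,0,0],[100,30,45,100,0,0,-5],[100,60,90,100,0,0,-12],[100,90,130,100,0,0,-19],[100,120,170,100,0,0,-25],[100,130,200,100,0,0,-25],[100,130,220,100,0,0,-25],[100,130,228,100,0,0,-25],[100,130,228,100,0,0,-25],[100,130,228,100,0,0,-25]]
  ],
  "force": 40
}}

```text
t: 2.0
tcp_pos: [0.3617, -0.2726, 0.3017]
eef_rot: [0.001, 1.0, -0.002, -0.0]
contact_force: [0.5, -0.9, 0.3]
opening: 0.0854
```

```bash
cat >> h.py <<'E'
Z=dict(size_jar_mid=.0375,thread_spool_mid=.029,leather_block_mid=.011,card_box_mid=.016,tray_a_floor=.004,tray_b_floor=.004,tray_c_floor=.004,tray_d_floor=.004,masking_tape=0)
TOP=dict(size_jar_mid=.075,thread_spool_mid=.058,leather_block_mid=.022,card_box_mid=.032,tray_a_floor=.009,tray_b_floor=.009,tray_c_floor=.009,tray_d_floor=.009)
np.set_printoptions(precision=4,suppress=True)
def look(name,keys):
    """wrist snapshot; prints mark_of position and top-plane min-area-rect from trace+depth"""
    C=cam("wrist"); s=bot.observe(); im,d=bot.snapshot("wrist"); save(name,im)
    print("t",s["t"],"tcp",s["tcp_pos"],"q",s["eef_rot"],"cam",C[2][:3,3])
    for k in keys:
        for r in bot.mark_of(k,"wrist")[:3]: print(k,"mark",np.round(r["point"]),round(r["confidence"],2),at_z(C,r["point"],Z[k])[0])
        for r in bot.trace(k,"wrist")[:2]:
            v,u=np.nonzero(r["mask"]&(d>0)); P=deproj(C,np.c_[u,v],d[v,u])
            zt=np.percentile(P[:,2],90); T=P[np.abs(P[:,2]-zt)<.005]
            (cx,cy),(w,h),a=cv2.minAreaRect(T[:,:2].astype(np.float32))
            ang=a if h>w else a+90  # direction of SHORT side
            print(k,"trace",np.round(r["extent"]),round(r["confidence"],2),"zt %.4f ctr %.4f %.4f size %.4f %.4f short-axis %.1f"%(zt,cx,cy,min(w,h),max(w,h),(ang+90)%180-90),"mean",T.mean(0))
E
python3 - <<'E'
from h import *
look("w1",["size_jar_mid","tray_c_floor"])
E
```

```text
t 2.0 tcp [ 0.3617 -0.2726  0.3017] q [ 0.0007  1.     -0.0016 -0.0002] cam [ 0.4259 -0.2735  0.4748]
size_jar_mid mark [184. 196.] 0.65 [ 0.3354 -0.1609  0.0375]
size_jar_mid trace [153. 170. 211. 224.] 0.92 zt 0.0771 ctr 0.3355 -0.1587 size 0.0521 0.0525 short-axis 1.3 mean [ 0.3359 -0.1591  0.0762]
size_jar_mid trace [247. 131. 298. 185.] 0.77 zt 0.0771 ctr 0.3823 -0.2713 size 0.0515 0.0523 short-axis 89.2 mean [ 0.3826 -0.2713  0.0762]
tray_c_floor mark [144. 103.] 0.96 [ 0.4492 -0.109   0.004 ]
```

View pics/w1.png

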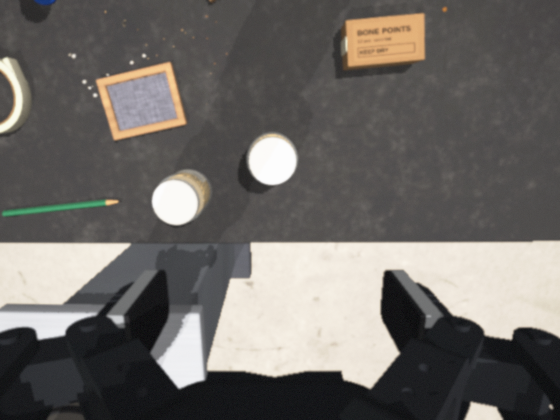

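Emit:
{"name": "drive_tool", "arguments": {
  "rows": [
    [[100,40,0,0,0,0,0],[100,80,0,0,0,0,0],[100,110,0,0,0,0,0],[100,118,0,0,0,0,0],[100,118,0,0,0,0,0],[100,118,0,0,0,0,0]]
  ]
}}

```text
t: 2.85
tcp_pos: [0.4795, -0.2712, 0.3016]
eef_rot: [0.0, 1.0, -0.001, -0.001]
contact_force: [0.7, -0.2, 0.5]
opening: 0.0852
```

```bash
python3 - <<'E'
from h import *
look("w2",["size_jar_mid","tray_a_floor","card_box_mid","tray_c_floor"])
E
```

```text
t 2.85 tcp [ 0.4795 -0.2712  0.3016] q [ 0.0002  1.     -0.0006 -0.0007] cam [ 0.5439 -0.2722  0.4747]
size_jar_mid mark [191. 282.] 0.9 [ 0.335  -0.16    0.0375]
size_jar_mid mark [272. 248.] 0.67 [ 0.3829 -0.2688  0.0375]
size_jar_mid trace [170. 252. 217. 314.] 0.98 zt 0.0768 ctr 0.3355 -0.1624 size 0.0451 0.0512 short-axis -89.7 mean [ 0.3372 -0.1614  0.076 ]
size_jar_mid trace [247. 220. 298. 278.] 0.61 zt 0.0770 ctr 0.3828 -0.2710 size 0.0515 0.0522 short-axis 19.8 mean [ 0.3834 -0.2711  0.0762]
tray_a_floor mark [231.  49.] 0.94 [ 0.6293 -0.2189  0.004 ]
tray_a_floor trace [177.   0. 286. 102.] 0.6 zt 0.0108 ctr 0.6286 -0.2196 size 0.0968 0.0969 short-axis -63.8 mean [ 0.629  -0.2198  0.0089]
card_box_mid mark [375. 144.] 0.58 [ 0.5145 -0.4005  0.016 ]
card_box_mid trace [340. 122. 417. 172.] 0.87 zt 0.0340 ctr 0.5166 -0.4013 size 0.0506 0.0905 short-axis 5.5 mean [ 0.5169 -0.4008  0.0329]
tray_c_floor mark [152. 193.] 0.86 [ 0.4501 -0.1074  0.004 ]
tray_c_floor trace [110. 160. 194. 226.] 0.68 zt 0.0105 ctr 0.4502 -0.1067 size 0.0754 0.0974 short-axis 11.4 mean [ 0.4507 -0.1071  0.0081]
```

Emit:
{"name": "drive_tool", "arguments": {
  "rows": [
    [[100,0,45,0,0,0,0],[100,0,90,0,0,0,0],[100,0,135,0,0,0,0],[100,0,180,0,0,0,0],[100,0,225,0,0,0,0],[100,0,255,0,0,0,0],[100,0,270,0,0,0,0],[100,0,270,0,0,0,0],[100,0,270,0,0,0,0]]
  ]
}}

```text
t: 4.2
tcp_pos: [0.4807, -0.0014, 0.3017]
eef_rot: [0.001, 1.0, 0.0, 0.0]
contact_force: [-0.6, -0.4, -0.4]
opening: 0.0854
```

```bash
python3 - <<'E'
from h import *
look("w3",["thread_spool_mid","tray_c_floor","tray_b_floor","tray_a_floor"])
E
```

```text
t 4.2 tcp [ 0.4807 -0.0014  0.3017] q [0.0006 1.     0.     0.    ] cam [ 0.5449 -0.0021  0.4749]
thread_spool_mid mark [269.  12.] 0.74 [0.6649 0.004  0.029 ]
thread_spool_mid mark [269.  84.] 0.67 [0.5875 0.0038 0.029 ]
thread_spool_mid trace [255.  64. 287. 106.] 0.8 zt 0.0600 ctr 0.5858 0.0034 size 0.0370 0.0378 short-axis 1.0 mean [0.5857 0.003  0.0589]
thread_spool_mid trace [251.   0. 288.  39.] 0.71 zt 0.0598 ctr 0.6572 0.0044 size 0.0247 0.0383 short-axis -2.2 mean [0.6585 0.0046 0.0588]
tray_c_floor mark [352. 194.] 0.78 [ 0.4492 -0.1067  0.004 ]
tray_c_floor mark [97. 68.] 0.55 [0.6106 0.2192 0.004 ]
tray_c_floor trace [315. 160. 392. 229.] 0.7 zt 0.0103 ctr 0.4500 -0.1066 size 0.0760 0.0956 short-axis 11.8 mean [ 0.4508 -0.1066  0.008 ]
tray_b_floor mark [96. 68.] 0.92 [0.6104 0.2196 0.004 ]
tray_a_floor mark [450.  53.] 0.73 [ 0.6279 -0.2201  0.004 ]
tray_a_floor trace [401.   0. 499. 104.] 0.6 zt 0.0106 ctr 0.6288 -0.2196 size 0.0964 0.0975 short-axis 26.1 mean [ 0.6298 -0.2185  0.0087]
```

Emit:
{"name": "drive_tool", "arguments": {
  "rows": [
    [[100,0,45,0,0,0,0],[100,0,90,0,0,0,0],[100,-20,135,0,0,0,0],[100,-40,180,0,0,0,0],[100,-50,225,0,0,0,0],[100,-50,255,0,0,0,0],[100,-50,270,0,0,0,0],[100,-50,270,0,0,0,0],[100,-50,270,0,0,0,0]]
  ]
}}

```text
t: 5.55
tcp_pos: [0.431, 0.2688, 0.3015]
eef_rot: [0.001, 1.0, 0.0, -0.0]
contact_force: [-0.0, -0.7, -0.4]
opening: 0.0853
```

```bash
python3 - <<'E'
from h import *
look("w4",["leather_block_mid","tray_b_floor","tray_d_floor"])
import cv2
a=[cv2.imread(f"pics/w{i}.png") for i in (2,3,4)]
cv2.imwrite("pics/m.png",cv2.resize(np.vstack([np.hstack(a[:2]),np.hstack([a[2],a[2]*0])]),(800,600)))
E
```

```text
t 5.55 tcp [0.431  0.2688 0.3015] q [ 0.0005  1.      0.0001 -0.0001] cam [0.4952 0.268  0.4746]
leather_block_mid mark [175. 107.] 0.83 [0.5123 0.3918 0.011 ]
leather_block_mid trace [149.  85. 201. 123.] 0.57 zt 0.0240 ctr 0.5160 0.3908 size 0.0406 0.0616 short-axis 5.3 mean [0.516  0.3902 0.0228]
tray_b_floor mark [317.  20.] 0.66 [0.6135 0.2165 0.004 ]
tray_b_floor trace [273.   2. 358.  65.] 0.83 zt 0.0107 ctr 0.6128 0.2182 size 0.0757 0.0757 short-axis -60.8 mean [0.6043 0.2192 0.0088]
tray_d_floor mark [272. 209.] 0.86 [0.3786 0.2712 0.004 ]
tray_d_floor trace [227. 178. 323. 243.] 0.78 zt 0.0103 ctr 0.3802 0.2687 size 0.0847 0.1252 short-axis -0.7 mean [0.3812 0.2687 0.0077]
```

View pics/m.png

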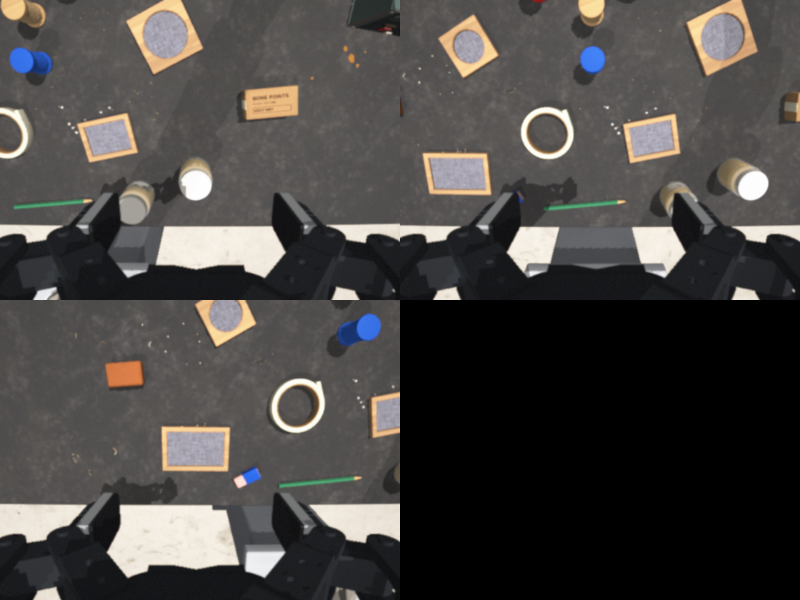

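Emit:
{"name": "drive_tool", "arguments": {
  "rows": [
    [[100,28,-32,0,0,0,0],[100,58,-66,0,0,0,0],[100,88,-100,-10,0,0,0],[100,118,-134,-30,0,0,0],[100,148,-168,-60,0,0,0],[100,178,-202,-90,0,0,0],[100,208,-236,-120,0,0,0],[100,225,-257,-140,0,0,0],[100,233,-265,-150,0,0,0],[100,233,-265,-160,0,0,0],[100,233,-265,-165,0,0,0],[100,233,-265,-165,0,0,0]]
  ]
}}

```text
t: 7.1
tcp_pos: [0.6628, 0.0076, 0.1371]
eef_rot: [-0.001, 1.0, 0.002, -0.0]
contact_force: [0.2, 0.3, 0.5]
opening: 0.0856
```

```bash
python3 - <<'E'
from h import *
look("w5",["thread_spool_mid"]); print(bot.observe()["joints"])
E
```

```text
t 7.1 tcp [0.6628 0.0076 0.1371] q [-0.0009  1.      0.002  -0.0003] cam [0.727  0.0066 0.3102]
thread_spool_mid mark [278. 202.] 0.94 [0.6635 0.0037 0.029 ]
thread_spool_mid mark [164. 154.] 0.93 [0.7012 0.0935 0.029 ]
thread_spool_mid mark [279. 289.] 0.86 [0.5859 0.0028 0.029 ]
thread_spool_mid trace [124. 130. 198. 183.] 0.95 zt 0.0596 ctr 0.7019 0.0926 size 0.0375 0.0379 short-axis -58.3 mean [0.7024 0.0924 0.0587]
thread_spool_mid trace [250. 174. 308. 237.] 0.81 zt 0.0596 ctr 0.6646 0.0045 size 0.0373 0.0381 short-axis 89.4 mean [0.6648 0.0045 0.0588]
[ 0.1943  0.6141 -0.3913  1.2487  0.2284  1.3191 -1.7558]
```

View pics/w5.png

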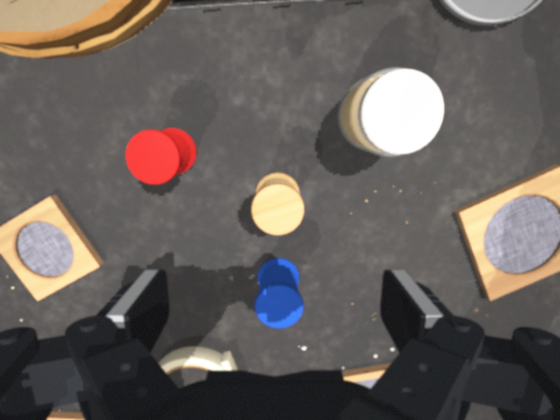

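Emit:
{"name": "drive_tool", "arguments": {
  "rows": [
    [[100,0,0,-40,0,0,0],[100,0,0,-80,0,0,0],[100,0,0,-110,0,0,0],[100,0,0,-123,0,0,0],[100,0,0,-123,0,0,0],[30,0,0,-123,0,0,0],[30,0,0,-123,0,0,0],[30,0,0,-123,0,0,0],[30,0,0,-123,0,0,0],[30,0,0,-123,0,0,0],[30,0,0,-123,0,0,0]]
  ],
  "force": 40
}}

```text
t: 8.35
tcp_pos: [0.6653, 0.0048, 0.0158]
eef_rot: [-0.0, 1.0, 0.0, 0.002]
contact_force: [-0.4, 0.2, 6.8]
opening: 0.0362
```

Emit:
{"name": "drive_tool", "arguments": {
  "rows": [
    [[20,0,0,0,0,0,0],[20,0,0,30,0,0,0],[20,0,0,70,0,0,0],[20,0,0,100,0,0,0],[20,0,0,100,0,0,0]]
  ]
}}

```text
t: 8.85
tcp_pos: [0.6677, 0.0053, 0.12]
eef_rot: [-0.0, 1.0, 0.0, 0.006]
contact_force: [0.2, 0.5, 0.7]
opening: 0.0359
```

```bash
python3 - <<'E'
from h import *
look("w6",["thread_spool_mid","tray_b_floor"])
E
```

```text
t 8.85 tcp [0.6677 0.0053 0.12  ] q [-0.0004  1.      0.0001  0.0057] cam [0.7299 0.0042 0.2938]
thread_spool_mid mark [275. 261.] 0.77 [0.6252 0.0036 0.029 ]
thread_spool_mid mark [154. 166.] 0.61 [0.7009 0.0938 0.029 ]
thread_spool_mid trace [230. 208. 322. 332.] 0.84 zt 0.1638 ctr 0.6667 0.0044 size 0.0362 0.0384 short-axis -87.9 mean [0.6678 0.0042 0.163 ]
thread_spool_mid trace [111. 138. 192. 198.] 0.83 zt 0.0596 ctr 0.7022 0.0927 size 0.0377 0.0382 short-axis 74.1 mean [0.7025 0.0924 0.0588]
tray_b_floor mark [ 36. 265.] 0.87 [0.6105 0.2164 0.004 ]
tray_b_floor trace [  0. 209.  91. 313.] 0.62 zt 0.0105 ctr 0.6129 0.2177 size 0.0751 0.0774 short-axis 29.0 mean [0.613  0.2117 0.0086]
```

View pics/w6.png

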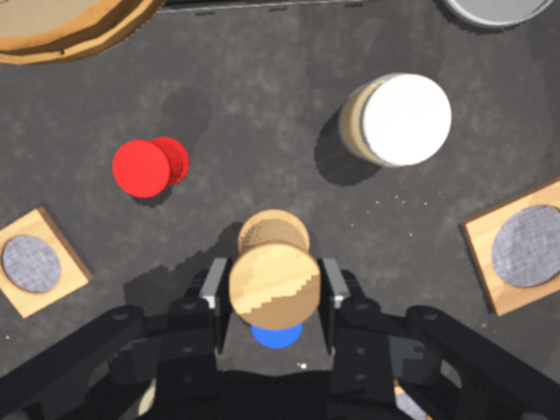

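Emit:
{"name": "drive_tool", "arguments": {
  "rows": [
    [[20,-6,25,0,0,0,0],[20,-16,65,0,0,0,0],[20,-26,105,0,0,0,0],[20,-36,145,0,0,0,0],[20,-45,185,0,0,0,0],[20,-50,207,0,0,0,0],[20,-51,213,0,0,0,0],[20,-51,213,-30,0,0,0],[20,-51,213,-60,0,0,0],[20,-51,213,-70,0,0,0],[20,-51,213,-70,0,0,0]]
  ]
}}

```text
t: 10.2
tcp_pos: [0.6114, 0.2147, 0.0408]
eef_rot: [0.002, 1.0, -0.001, -0.003]
contact_force: [0.4, -0.2, -0.0]
opening: 0.0361
```

```bash
python3 - <<'E'
from h import *
look("w7",["thread_spool_mid","tray_b_floor"]); print(bot.observe()["contact_force"])
E
```

```text
t 10.2 tcp [0.6114 0.2147 0.0408] q [ 0.0017  1.     -0.0008 -0.0026] cam [0.6764 0.2142 0.2136]
thread_spool_mid mark [276. 262.] 0.93 [0.5994 0.2126 0.029 ]
thread_spool_mid mark [516.  68.] 0.84 [0.7018 0.0938 0.029 ]
thread_spool_mid trace [231. 207. 324. 332.] 0.94 zt 0.0846 ctr 0.6109 0.2136 size 0.0363 0.0386 short-axis 88.8 mean [0.6122 0.2137 0.0839]
thread_spool_mid trace [453.  11. 560. 109.] 0.64 zt 0.0592 ctr 0.7001 0.1035 size 0.0192 0.0383 short-axis -80.0 mean [0.7003 0.1033 0.0585]
tray_b_floor trace [184. 145. 352. 259.] 0.73 zt 0.0106 ctr 0.6125 0.2184 size 0.0754 0.0755 short-axis 28.9 mean [0.6268 0.219  0.0092]
[-0.3643  0.1027 -0.2014]
```

Emit:
{"name": "drive_tool", "arguments": {
  "rows": [
    [[20,0,1,-10,0,0,0],[20,0,1,-20,0,0,0],[20,0,1,-24,0,0,0],[20,0,1,-24,0,0,0],[20,0,1,-24,0,0,0]]
  ]
}}

```text
t: 10.95
tcp_pos: [0.6126, 0.2186, 0.0199]
eef_rot: [0.0, 1.0, 0.0, -0.0]
contact_force: [-0.7, -0.5, 3.0]
opening: 0.036
```

Emit:
{"name": "drive_tool", "arguments": {
  "rows": [
    [[80,0,0,0,0,0,0],[80,0,0,0,0,0,0],[80,0,0,0,0,0,0],[80,0,0,20,0,0,0],[80,0,0,60,0,0,0],[100,0,0,100,0,0,-8],[100,-10,10,140,0,0,-16],[100,-30,40,170,0,0,-24],[100,-50,70,180,0,0,-32],[100,-70,100,180,0,0,-40],[100,-80,130,180,0,0,-48],[100,-90,160,180,0,0,-56]]
  ]
}}

```text
t: 12.15
tcp_pos: [0.5237, 0.3646, 0.1937]
eef_rot: [0.004, 0.903, -0.43, -0.007]
contact_force: [0.4, -0.6, -2.6]
opening: 0.0858
```

Emit:
{"name": "drive_tool", "arguments": {
  "rows": [
    [[100,-6,12,0,0,0,-8],[100,-6,12,0,0,0,-16],[100,-6,12,0,0,0,-24],[100,-6,12,0,0,0,-29],[100,-6,12,0,0,0,-29],[100,-6,12,0,0,0,-29]]
  ]
}}

```text
t: 12.75
tcp_pos: [0.523, 0.3642, 0.1862]
eef_rot: [0.003, 0.77, -0.637, -0.01]
contact_force: [11.8, -14.2, 14.3]
opening: 0.0856
```

```bash
python3 - <<'E'
from h import *
look("w8",["leather_block_mid","tray_b_floor","thread_spool_mid"]); print(bot.observe()["joints"])
E
```

```text
t 12.75 tcp [0.523  0.3642 0.1862] q [ 0.0035  0.7704 -0.6374 -0.0104] cam [0.5374 0.2973 0.3585]
leather_block_mid mark [269. 213.] 0.86 [0.5183 0.3903 0.011 ]
tray_b_floor trace [154.   2. 254.  65.] 0.65 zt 0.0108 ctr 0.6086 0.2261 size 0.0581 0.0756 short-axis -61.7 mean [0.6067 0.2374 0.0095]
thread_spool_mid mark [196.   2.] 0.72 [0.6125 0.2174 0.029 ]
thread_spool_mid trace [166.   0. 226.  37.] 0.61 zt 0.0634 ctr 0.6088 0.2312 size 0.0130 0.0358 short-axis -78.7 mean [0.6089 0.2304 0.0626]
[-1.2671  0.804   1.2989  1.2845 -0.7781  1.5984 -3.0471]
```

View pics/w8.png

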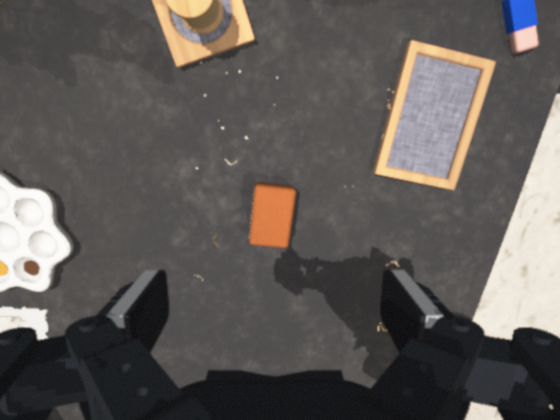

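Emit:
{"name": "drive_tool", "arguments": {
  "rows": [
    [[100,-5,-15,10,0,0,8],[100,-10,-40,20,0,0,16],[100,-20,-70,30,0,0,24],[100,-30,-100,40,0,0,32],[100,-40,-120,40,0,0,40],[100,-40,-140,40,0,0,48],[100,-40,-140,40,0,0,56],[100,-40,-140,40,0,0,64],[100,-40,-140,40,0,0,72],[100,-40,-140,40,0,0,80],[100,-40,-140,40,0,0,88],[100,-40,-140,40,0,0,96]]
  ]
}}

```text
t: 14.3
tcp_pos: [0.4851, 0.2202, 0.2288]
eef_rot: [0.009, 0.989, 0.146, -0.004]
contact_force: [0.1, 1.0, -0.4]
opening: 0.0856
```

Emit:
{"name": "drive_tool", "arguments": {
  "rows": [
    [[100,0,0,0,0,0,8],[100,0,0,0,0,0,16],[100,0,0,0,0,0,24],[100,0,0,0,0,0,32],[100,0,0,0,0,0,40],[100,0,0,0,0,0,48],[100,0,0,0,0,0,56],[100,0,0,0,0,0,64],[100,0,0,0,0,0,72],[100,0,0,0,0,0,78],[100,0,0,0,0,0,78],[100,0,0,0,0,0,78]]
  ]
}}

```text
t: 15.5
tcp_pos: [0.4849, 0.2206, 0.2285]
eef_rot: [0.011, 0.68, 0.733, 0.003]
contact_force: [-0.0, -0.4, 0.0]
opening: 0.0852
```

```bash
python3 - <<'E'
from h import *
s=bot.observe(); print(s["joints"],s["tcp_pos"],s["eef_rot"],s["contact_force"])
print("toolx deg",2*np.degrees(np.arctan2(s["eef_rot"][2],s["eef_rot"][1])))
E
```

```text
[-1.0506  0.2977  0.7529  1.5461 -0.1899  1.3627 -0.2072] [0.4849 0.2206 0.2285] [0.0109 0.6796 0.7335 0.0031] [-0.02   -0.3512  0.0048]
toolx deg 94.36837794407143
```

```bash
cat >> h.py <<'E'
def fix(x,y,z,yaw):
    """shift mm & rotvec deg from measured pose to tool-down pose with tool-x at yaw deg"""
    from scipy.spatial.transform import Rotation as R
    s=bot.observe(); q=np.array(s["eef_rot"]); cur=R.from_quat(q[[1,2,3,0]])
    tgt=R.from_euler("z",yaw,degrees=True)*R.from_euler("x",180,degrees=True)
    print("shift",(np.array([x,y,z])-s["tcp_pos"])*1000,"turn",np.degrees((tgt*cur.inv()).as_rotvec()),"F",s["contact_force"],"open",s["opening"],"q",s["joints"],"t",s["t"])
E
python3 - <<'E'
from h import *
fix(.516,.3905,.1,95.3)
E
```

```text
shift [  31.1318  169.9235 -128.484 ] turn [0.581  1.1615 0.9316] F [-0.02   -0.3512  0.0048] open 0.08517789545512196 q [-1.0506  0.2977  0.7529  1.5461 -0.1899  1.3627 -0.2072] t 15.5
```

Emit:
{"name": "drive_tool", "arguments": {
  "rows": [
    [[100,8,40,-20,0.6,1.2,1],[100,16,80,-40,0.6,1.2,1],[100,24,120,-60,0.6,1.2,1],[100,30,155,-90,0.6,1.2,1],[100,31,170,-110,0.6,1.2,1],[100,31,170,-128,0.6,1.2,1],[100,31,170,-128,0.6,1.2,1],[100,31,170,-128,0.6,1.2,1],[100,31,170,-128,0.6,1.2,1]]
  ]
}}

```text
t: 16.4
tcp_pos: [0.5167, 0.3912, 0.1016]
eef_rot: [0.0, 0.672, 0.74, 0.001]
contact_force: [-0.2, 0.5, -0.5]
opening: 0.0856
```

```bash
python3 - <<'E'
from h import *
look("w9",["leather_block_mid"]);fix(.516,.3905,.003,95.3)
E
```

```text
t 16.4 tcp [0.5167 0.3912 0.1016] q [0.0001 0.6723 0.7402 0.0005] cam [0.5087 0.4555 0.2747]
leather_block_mid mark [274. 210.] 0.87 [0.5151 0.3896 0.011 ]
leather_block_mid trace [248. 166. 306. 252.] 0.65 zt 0.0238 ctr 0.5160 0.3913 size 0.0403 0.0620 short-axis 4.1 mean [0.516  0.3927 0.0228]
shift [ -0.2367  -1.0573 -98.3615] turn [-0.0568  0.0148 -0.2555] F [ 0.769  -1.4492 -0.3514] open 0.0855482516650794 q [-1.0658  0.64    0.6419  1.3834 -0.3879  1.2439 -0.2985] t 16.55
```

View pics/w9.png

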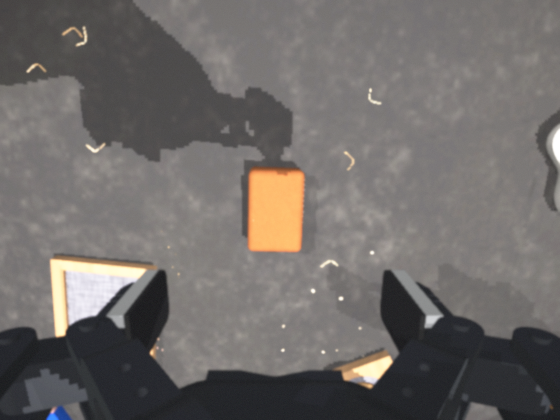

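Emit:
{"name": "drive_tool", "arguments": {
  "rows": [
    [[100,0,-1,-40,0,0,0],[100,0,-1,-75,0,0,0],[100,0,-1,-90,0,0,0],[100,0,-1,-97,0,0,0],[100,0,-1,-97,0,0,0],[30,0,-1,-97,0,0,0],[30,0,-1,-97,0,0,0],[30,0,-1,-97,0,0,0],[30,0,-1,-97,0,0,0],[30,0,-1,-97,0,0,0],[30,0,-1,-97,0,0,0],[30,0,-1,-97,0,0,0]]
  ]
}}

```text
t: 17.75
tcp_pos: [0.5153, 0.3906, 0.0027]
eef_rot: [-0.0, 0.672, 0.741, -0.001]
contact_force: [0.3, -0.3, -0.3]
opening: 0.026
```

Emit:
{"name": "drive_tool", "arguments": {
  "rows": [
    [[30,0,0,20,0,0,0],[30,0,0,60,0,0,0],[30,0,0,100,0,0,0],[30,0,0,120,0,0,0],[30,0,0,120,0,0,0],[30,0,0,120,0,0,0]]
  ]
}}

```text
t: 18.35
tcp_pos: [0.5151, 0.3906, 0.1226]
eef_rot: [-0.001, 0.672, 0.741, -0.001]
contact_force: [-1.0, -0.5, -0.8]
opening: 0.0256
```

```bash
python3 - <<'E'
from h import *
look("w10",["leather_block_mid"]);fix(.4501,-.1067,.12,101.6)
E
```

```text
t 18.35 tcp [0.5151 0.3906 0.1226] q [-0.0006  0.6717  0.7409 -0.0008] cam [0.5075 0.455  0.2957]
leather_block_mid mark [277. 202.] 0.95 [0.5159 0.391  0.011 ]
leather_block_mid trace [253. 162. 306. 243.] 0.57 zt 0.0237 ctr 0.5160 0.3912 size 0.0404 0.0616 short-axis 4.0 mean [0.5159 0.3925 0.0228]
shift [ -63.8655 -496.7618   -0.6448] turn [ 0.1713 -0.2769  5.9904] F [-0.3655 -0.4416  0.2429] open 0.025785531510208112 q [-1.0678  0.6246  0.6489  1.3586 -0.377   1.2878 -0.3061] t 18.5
```

```bash
python3 - <<'E'
from h import *
C=cam("wrist"); s=bot.observe(); im,d=bot.snapshot("wrist"); save("w11",im)
v,u=np.nonzero(d>0); P=deproj(C,np.c_[u,v],d[v,u])-s["tcp_pos"]
yaw=np.radians(95.6); ex=np.array([np.cos(yaw),np.sin(yaw)]); ey=np.array([np.sin(yaw),-np.cos(yaw)])
X=P[:,:2]@ex; Y=P[:,:2]@ey; m=(np.abs(X)<.05)&(np.abs(Y)<.06)&(P[:,2]>-.06)
print(m.sum())
for lo in np.arange(-.06,.08,.005):
    k=m&(P[:,2]>=lo)&(P[:,2]<lo+.005)
    if k.any(): print("%.3f n=%d X %.3f..%.3f Y %.3f..%.3f |Y|min %.4f"%(lo,k.sum(),X[k].min(),X[k].max(),Y[k].min(),Y[k].max(),abs(Y[k]).min()))
E
```

```text
50373
0.025 n=1 X -0.003..-0.003 Y 0.012..0.012 |Y|min 0.0116
0.030 n=83 X -0.011..0.010 Y -0.016..0.013 |Y|min 0.0114
0.035 n=302 X -0.012..0.011 Y -0.026..0.024 |Y|min 0.0115
0.040 n=432 X -0.012..0.011 Y -0.028..0.025 |Y|min 0.0114
0.045 n=492 X -0.011..0.011 Y -0.028..0.025 |Y|min 0.0115
0.050 n=520 X -0.011..0.011 Y -0.028..0.025 |Y|min 0.0115
0.055 n=596 X -0.012..0.011 Y -0.028..0.025 |Y|min 0.0115
0.060 n=459 X -0.012..0.011 Y -0.028..0.025 |Y|min 0.0115
0.065 n=1096 X -0.012..0.011 Y -0.023..0.021 |Y|min 0.0116
0.070 n=685 X -0.008..0.014 Y -0.036..0.039 |Y|min 0.0131
0.075 n=1595 X -0.009..0.013 Y -0.046..0.044 |Y|min 0.0129
0.080 n=2675 X -0.013..0.014 Y -0.048..0.047 |Y|min 0.0125
```

View pics/w11.png

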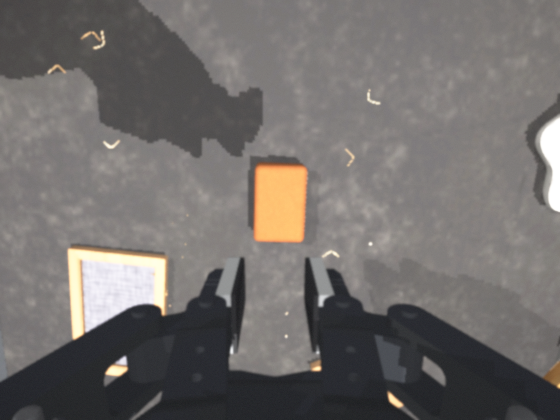

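Emit:
{"name": "drive_tool", "arguments": {
  "rows": [
    [[100,1,0,0,0,0,0],[100,1,0,0,0,0,0],[100,1,0,-40,0,0,0],[100,1,0,-80,0,0,0],[100,1,0,-110,0,0,0],[100,1,0,-130,0,0,0],[100,1,0,-140,0,0,0],[100,1,0,-146,0,0,0],[100,1,0,-146,0,0,0],[100,1,0,-146,0,0,0]]
  ]
}}

```text
t: 19.55
tcp_pos: [0.5173, 0.3911, -0.022]
eef_rot: [-0.0, 0.672, 0.741, 0.0]
contact_force: [-0.0, 0.1, 1.4]
opening: 0.0854
```

Emit:
{"name": "drive_tool", "arguments": {
  "rows": [
    [[30,0,0,0,0,0,0],[30,0,0,0,0,0,0],[30,0,0,0,0,0,0],[30,0,0,0,0,0,0],[30,0,0,0,0,0,0],[30,0,0,0,0,0,0],[30,0,0,0,0,0,0]]
  ]
}}

```text
t: 20.25
tcp_pos: [0.5169, 0.391, -0.0224]
eef_rot: [-0.0, 0.672, 0.741, -0.0]
contact_force: [-0.9, -0.2, 6.1]
opening: 0.0394
```

Emit:
{"name": "drive_tool", "arguments": {
  "rows": [
    [[30,0,0,20,0,0,0],[30,0,0,60,0,0,0],[30,0,0,100,0,0,0],[30,-3,-20,120,0,0,0],[30,-9,-65,120,0,0,1],[30,-15,-110,120,0,0,2],[30,-21,-155,120,0,0,3],[30,-27,-200,120,0,0,4],[30,-33,-245,120,0,0,5],[30,-39,-290,120,0,0,6],[30,-45,-335,120,0,0,6],[30,-51,-380,120,0,0,6]]
  ]
}}

```text
t: 21.45
tcp_pos: [0.4639, 0.009, 0.0961]
eef_rot: [-0.001, 0.632, 0.775, -0.001]
contact_force: [0.3, -0.0, -0.1]
opening: 0.0398
```

Emit:
{"name": "drive_tool", "arguments": {
  "rows": [
    [[30,-6,-45,0,0,0,0],[30,-11,-80,0,0,0,0],[30,-15,-105,0,0,0,0],[30,-16,-117,0,0,0,0],[30,-16,-117,0,0,0,0],[30,-16,-117,0,0,0,0],[30,-16,-117,0,0,0,0]]
  ]
}}

```text
t: 22.15
tcp_pos: [0.4492, -0.1048, 0.0963]
eef_rot: [-0.001, 0.631, 0.776, -0.001]
contact_force: [-0.2, 0.4, -1.3]
opening: 0.0394
```

```bash
python3 - <<'E'
from h import *
look("w12",["leather_block_mid","tray_c_floor"]);fix(.4501,-.1067,-.018,101.6)
E
```

```text
t 22.15 tcp [ 0.4492 -0.1048  0.0963] q [-0.001   0.6311  0.7757 -0.0009] cam [ 0.4348 -0.0415  0.2695]
leather_block_mid mark [274. 280.] 0.82 [ 0.4591 -0.1608  0.011 ]
leather_block_mid trace [223. 203. 330. 355.] 0.6 zt 0.1424 ctr 0.4478 -0.1045 size 0.0402 0.0621 short-axis 10.9 mean [ 0.4471 -0.1015  0.1416]
tray_c_floor mark [277. 210.] 0.8 [ 0.4496 -0.1062  0.004 ]
tray_c_floor trace [227. 148. 332. 218.] 0.64 zt 0.0104 ctr 0.4456 -0.0840 size 0.0495 0.0753 short-axis -78.5 mean [ 0.445  -0.0782  0.0081]
shift [   0.6725   -1.0392 -114.6618] turn [ 0.0401 -0.1035 -0.0932] F [-1.0069  0.6755 -0.3492] open 0.039610431512051805 q [-0.4909  0.2876  0.8265  1.9203 -0.2431  1.0382  0.6444] t 22.4
```

View pics/w12.png

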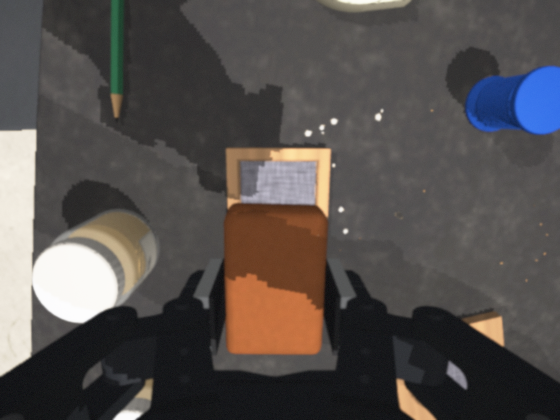

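Emit:
{"name": "drive_tool", "arguments": {
  "rows": [
    [[30,2,-1,-40,0,0,0],[30,2,-1,-80,0,0,0],[30,2,-1,-100,0,0,0],[30,2,-1,-110,0,0,0],[30,2,-1,-115,0,0,0],[30,2,-1,-115,0,0,0],[30,2,-1,-115,0,0,0]]
  ]
}}

```text
t: 23.1
tcp_pos: [0.4527, -0.1077, -0.0173]
eef_rot: [0.001, 0.632, 0.775, -0.0]
contact_force: [0.5, -0.5, 0.2]
opening: 0.0393
```

Emit:
{"name": "drive_tool", "arguments": {
  "rows": [
    [[30,0,0,-1,0,0,0],[30,0,0,-1,0,0,0],[75,0,0,-1,0,0,0],[75,0,0,-1,0,0,0],[75,0,0,-1,0,0,0],[75,0,0,30,0,0,0],[75,0,0,80,0,0,0],[100,0,0,130,0,0,0],[100,0,0,170,0,0,0],[100,0,0,170,0,0,0]]
  ]
}}

```text
t: 24.1
tcp_pos: [0.4558, -0.1089, 0.1572]
eef_rot: [0.005, 0.632, 0.775, 0.003]
contact_force: [-0.3, 0.2, -0.2]
opening: 0.0854
```

```bash
python3 - <<'E'
from h import *
look("w13",["leather_block_mid","tray_c_floor","size_jar_mid"]);fix(.3828,-.2712,.12,101.6)
E
```

```text
t 24.1 tcp [ 0.4558 -0.1089  0.1572] q [0.0046 0.632  0.775  0.0028] cam [ 0.4393 -0.0453  0.3301]
leather_block_mid mark [266. 191.] 0.85 [ 0.4479 -0.1081  0.011 ]
leather_block_mid trace [246. 155. 296. 229.] 0.85 zt 0.0278 ctr 0.4511 -0.1071 size 0.0398 0.0617 short-axis 10.5 mean [ 0.4507 -0.106   0.0268]
tray_c_floor mark [269. 195.] 0.26 [ 0.4512 -0.1122  0.004 ]
tray_c_floor trace [226. 137. 314. 243.] 0.75 zt 0.0107 ctr 0.4504 -0.1070 size 0.0751 0.0968 short-axis 11.5 mean [ 0.4493 -0.1032  0.0091]
size_jar_mid mark [125. 228.] 0.77 [ 0.3348 -0.1585  0.0375]
size_jar_mid trace [149. 301. 203. 386.] 0.74 zt 0.0763 ctr 0.3968 -0.2576 size 0.0154 0.0436 short-axis 43.1 mean [ 0.3955 -0.2569  0.0757]
size_jar_mid trace [531. 186. 560. 251.] 0.66 zt 0.0371 ctr 0.7086 -0.0852 size 0.0100 0.0424 short-axis 23.5 mean [ 0.7059 -0.0838  0.0367]
shift [ -67.1364 -164.0488  -30.1802] turn [ 0.05   -0.3024  0.0017] F [ 1.1364  0.9567 -0.2876] open 0.085684303589741 q [-0.5389  0.2252  0.868   1.8403 -0.1838  1.1653  0.5929] t 24.45
```

Emit:
{"name": "drive_tool", "arguments": {
  "rows": [
    [[100,-15,-36,0,0,0,0],[100,-33,-80,0,0,0,0],[100,-50,-122,0,0,0,0],[100,-63,-153,0,0,0,0],[100,-67,-164,0,0,0,0],[100,-67,-164,0,0,0,0],[100,-67,-164,-40,0,0,0],[100,-67,-164,-60,0,0,0],[100,-67,-164,-60,0,0,0],[100,-67,-164,-60,0,0,0]]
  ]
}}

```text
t: 25.45
tcp_pos: [0.3846, -0.2705, 0.0915]
eef_rot: [-0.001, 0.631, 0.776, -0.001]
contact_force: [0.2, 1.0, -0.0]
opening: 0.0852
```

```bash
python3 - <<'E'
from h import *
look("w14",["size_jar_mid"]);fix(.3828,-.2712,-.005,101.6)
E
```

```text
t 25.45 tcp [ 0.3846 -0.2705  0.0915] q [-0.001   0.6313  0.7755 -0.0011] cam [ 0.3703 -0.2071  0.2647]
size_jar_mid trace [172.   0. 284.  86.] 0.79 zt 0.0771 ctr 0.3376 -0.1704 size 0.0286 0.0527 short-axis -78.5 mean [ 0.3375 -0.1686  0.0762]
size_jar_mid trace [226. 167. 324. 282.] 0.72 zt 0.0770 ctr 0.3818 -0.2707 size 0.0518 0.0526 short-axis -9.8 mean [ 0.3819 -0.2697  0.0762]
shift [ -2.7475   0.5582 -97.9351] turn [ 0.1134  0.0353 -0.0611] F [ 0.2495 -0.5152  0.3778] open 0.08547873755115606 q [-0.1611  0.3381  0.9159  1.9052 -0.3079  1.0448  1.0878] t 25.6
```

View pics/w14.png

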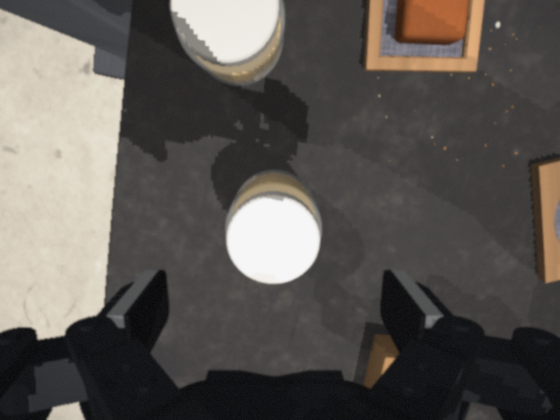

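Emit:
{"name": "drive_tool", "arguments": {
  "rows": [
    [[100,-3,0,0,0,0,0],[100,-3,0,-30,0,0,0],[100,-3,0,-65,0,0,0],[100,-3,0,-90,0,0,0],[100,-3,0,-97,0,0,0],[100,-3,0,-97,0,0,0],[50,-3,0,-97,0,0,0],[50,-3,0,-97,0,0,0],[50,-3,0,-97,0,0,0],[50,-3,0,-97,0,0,0],[50,-3,0,-97,0,0,0],[50,-3,0,-97,0,0,0]]
  ]
}}

```text
t: 26.8
tcp_pos: [0.383, -0.2724, -0.0034]
eef_rot: [0.002, 0.632, 0.775, -0.0]
contact_force: [-1.1, 1.7, 5.5]
opening: 0.0579
```

Emit:
{"name": "drive_tool", "arguments": {
  "rows": [
    [[45,0,0,20,0,0,0],[45,0,0,60,0,0,0],[45,0,0,90,0,0,0],[45,10,2,100,0,0,0],[45,45,10,100,0,0,0],[45,85,18,100,0,0,0],[45,125,27,100,0,0,0],[45,165,35,100,0,0,0],[45,205,43,100,0,0,0],[45,235,50,90,0,0,0],[45,246,52,80,0,0,0],[45,246,52,60,0,0,0]]
  ]
}}

```text
t: 28.0
tcp_pos: [0.6301, -0.2187, 0.0554]
eef_rot: [0.001, 0.631, 0.776, -0.0]
contact_force: [-0.3, 0.0, -1.7]
opening: 0.0576
```

Emit:
{"name": "drive_tool", "arguments": {
  "rows": [
    [[45,0,0,0,0,0,0],[45,0,0,0,0,0,0],[45,0,0,0,0,0,0]]
  ]
}}

```text
t: 28.3
tcp_pos: [0.6271, -0.2205, 0.0561]
eef_rot: [0.0, 0.633, 0.775, -0.001]
contact_force: [0.7, 0.7, -1.4]
opening: 0.0581
```

```bash
python3 - <<'E'
from h import *
look("w15",["size_jar_mid","tray_a_floor"]);fix(.6288,-.2196,.0006,101.6)
E
```

```text
t 28.3 tcp [ 0.6271 -0.2205  0.0561] q [ 0.0004  0.6325  0.7746 -0.0008] cam [ 0.6125 -0.1568  0.2292]
size_jar_mid mark [549.   6.] 0.63 [ 0.7349 -0.0739  0.0375]
size_jar_mid trace [186. 195. 360. 373.] 0.87 zt 0.1362 ctr 0.6230 -0.2132 size 0.0405 0.0527 short-axis -76.9 mean [ 0.6235 -0.2127  0.1355]
size_jar_mid trace [455.   0. 560.  79.] 0.61 zt 0.0677 ctr 0.7173 -0.0945 size 0.0052 0.0252 short-axis 52.2 mean [ 0.7157 -0.0937  0.068 ]
tray_a_floor trace [186. 130. 366. 262.] 0.66 zt 0.0106 ctr 0.6267 -0.2156 size 0.0871 0.0965 short-axis -63.8 mean [ 0.6251 -0.1945  0.0093]
shift [  1.3      0.0848 -54.9774] turn [ 0.0648 -0.0318  0.002 ] F [-0.0617  0.2449 -2.2334] open 0.05737966377507259 q [-0.1335  0.7546  0.7657  1.3806 -0.5295  1.216   0.8805] t 28.55
```

View pics/w15.png

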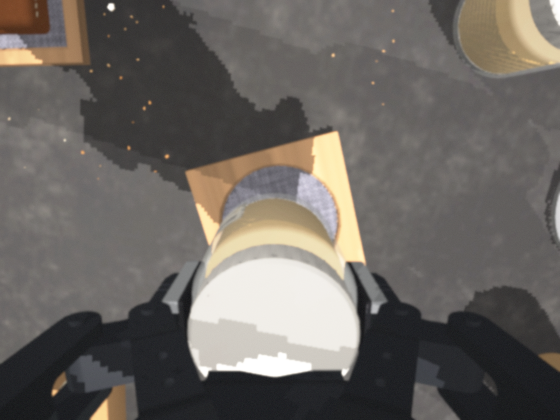

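Emit:
{"name": "drive_tool", "arguments": {
  "rows": [
    [[45,3,0,-20,0,0,0],[45,3,0,-40,0,0,0],[45,3,0,-50,0,0,0],[45,3,0,-54,0,0,0],[45,3,0,-54,0,0,0],[45,3,0,-54,0,0,0]]
  ]
}}

```text
t: 29.15
tcp_pos: [0.6309, -0.2199, 0.0015]
eef_rot: [0.0, 0.632, 0.775, -0.001]
contact_force: [-0.3, 0.1, -1.5]
opening: 0.0578
```

Emit:
{"name": "drive_tool", "arguments": {
  "rows": [
    [[45,0,0,-1,0,0,0],[45,0,0,-1.5,0,0,0],[45,0,0,-1.5,0,0,0],[90,0,0,-1.5,0,0,0],[90,0,0,-1.5,0,0,0],[90,0,0,-1.5,0,0,0],[100,0,0,20,0,0,0],[100,0,0,60,0,0,0],[100,0,0,100,0,0,0],[100,0,0,140,0,0,0],[100,0,0,140,0,0,0]]
  ]
}}

```text
t: 30.25
tcp_pos: [0.6338, -0.2223, 0.1479]
eef_rot: [0.006, 0.632, 0.775, 0.001]
contact_force: [-0.2, -1.1, 0.6]
opening: 0.0853
```

```bash
python3 - <<'E'
from h import *
look("w16",["size_jar_mid","tray_a_floor"]);fix(.5166,-.401,.10,95.3)
E
```

```text
t 30.25 tcp [ 0.6338 -0.2223  0.1479] q [0.0059 0.6318 0.7751 0.0006] cam [ 0.6174 -0.1578  0.3205]
size_jar_mid mark [451.  41.] 0.85 [ 0.7366 -0.0762  0.0375]
size_jar_mid trace [230. 156. 308. 243.] 0.94 zt 0.0810 ctr 0.6289 -0.2187 size 0.0523 0.0524 short-axis 51.0 mean [ 0.6286 -0.2178  0.0802]
size_jar_mid trace [394.   3. 514.  86.] 0.88 zt 0.0770 ctr 0.7340 -0.0804 size 0.0418 0.0535 short-axis -77.0 mean [ 0.7321 -0.0788  0.0762]
tray_a_floor trace [203. 122. 335. 251.] 0.7 zt 0.0108 ctr 0.6288 -0.2199 size 0.0965 0.0966 short-axis 26.2 mean [ 0.6265 -0.209   0.0097]
tray_a_floor trace [ 88. 297. 110. 320.] 0.33 zt 0.0323 ctr 0.4916 -0.3590 size 0.0029 0.0080 short-axis -65.2 mean [ 0.4913 -0.3594  0.031 ]
shift [-112.6693 -182.5071  -38.5984] turn [-0.0637 -0.2857 -6.3124] F [ 1.1028  0.2417 -0.1293] open 0.08556486515535154 q [-0.1355  0.6943  0.7994  1.2647 -0.4842  1.3804  0.8376] t 30.5
```

Emit:
{"name": "drive_tool", "arguments": {
  "rows": [
    [[100,-22,-36,0,0,0,-2],[100,-48,-75,0,0,0,-4],[100,-74,-115,0,0,0,-6],[100,-98,-158,0,0,0,-6],[100,-112,-180,-20,0,0,-6],[100,-112,-182,-40,0,0,-6],[100,-112,-182,-40,0,0,-6],[100,-112,-182,-40,0,0,-6],[100,-112,-182,-40,0,0,-6]]
  ]
}}

```text
t: 31.4
tcp_pos: [0.5197, -0.4004, 0.1011]
eef_rot: [-0.0, 0.671, 0.742, -0.001]
contact_force: [-0.7, 0.2, -0.6]
opening: 0.0853
```

```bash
python3 - <<'E'
from h import *
look("w17",["card_box_mid"]);fix(.5166,-.401,-.020,95.3)
E
```

```text
t 31.4 tcp [ 0.5197 -0.4004  0.1011] q [-0.0002  0.6707  0.7417 -0.0006] cam [ 0.5118 -0.3359  0.2742]
card_box_mid mark [272. 212.] 0.75 [ 0.5169 -0.4023  0.016 ]
card_box_mid trace [232. 147. 308. 279.] 0.94 zt 0.0339 ctr 0.5165 -0.4013 size 0.0501 0.0912 short-axis 5.6 mean [ 0.5162 -0.3992  0.0331]
shift [  -2.8623    0.0032 -121.6682] turn [ 0.0911 -0.0256 -0.4212] F [-0.2806  0.7018  0.612 ] open 0.08564854266021339 q [ 0.1565  0.706   0.8178  1.3588 -0.5133  1.2925  1.0915] t 31.55
```

View pics/w17.png

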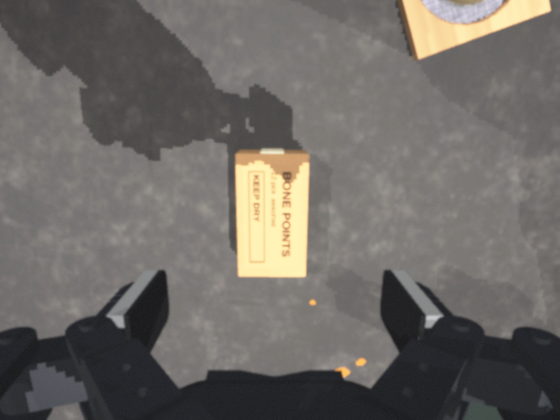

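Emit:
{"name": "drive_tool", "arguments": {
  "rows": [
    [[100,-3,-1,-30,0,0,0],[100,-3,-1,-70,0,0,0],[100,-3,-1,-105,0,0,0],[100,-3,-1,-118,0,0,0],[100,-3,-1,-121,0,0,0],[100,-3,-1,-121,0,0,0],[40,-3,-1,-121,0,0,0],[40,-3,-1,-121,0,0,0],[40,-3,-1,-121,0,0,0],[40,-3,-1,-121,0,0,0],[40,-3,-1,-121,0,0,0],[40,-3,-1,-121,0,0,0]]
  ]
}}

```text
t: 32.75
tcp_pos: [0.5164, -0.4035, -0.0183]
eef_rot: [0.001, 0.672, 0.741, -0.001]
contact_force: [-0.2, -0.4, 5.8]
opening: 0.0491
```

Emit:
{"name": "drive_tool", "arguments": {
  "rows": [
    [[40,0,0,20,0,0,0],[40,0,0,60,0,0,0],[40,0,0,100,0,0,0],[40,-4,20,130,0,0,0],[40,-12,60,130,0,0,-1],[40,-20,103,130,0,0,-2],[40,-29,146,130,0,0,-3],[40,-38,189,130,0,0,-4],[40,-47,232,130,0,0,-5],[40,-55,275,130,0,0,-6],[40,-64,318,130,0,0,-6],[40,-73,361,130,0,0,-6]]
  ]
}}

```text
t: 33.95
tcp_pos: [0.4412, -0.0397, 0.1095]
eef_rot: [-0.001, 0.71, 0.705, -0.001]
contact_force: [1.0, 1.1, -0.7]
opening: 0.0495
```

Emit:
{"name": "drive_tool", "arguments": {
  "rows": [
    [[40,-8,43,0,0,0,0],[40,-17,86,0,0,0,0],[40,-26,129,0,0,0,0],[40,-34,172,0,0,0,0],[40,-43,215,0,0,0,0],[40,-52,258,0,0,0,0],[40,-58,290,0,0,0,0],[40,-62,308,0,0,0,0],[40,-63,311,0,0,0,0],[40,-63,311,0,0,0,0],[40,-63,311,0,0,0,0],[40,-63,311,0,0,0,0]]
  ]
}}

```text
t: 35.15
tcp_pos: [0.38, 0.2674, 0.1098]
eef_rot: [-0.0, 0.711, 0.703, -0.001]
contact_force: [0.3, 0.2, -0.4]
opening: 0.049
```

```bash
python3 - <<'E'
from h import *
look("w18",["card_box_mid","tray_d_floor"]);fix(.3802,.2687,-.0143,89.3)
E
```

```text
t 35.15 tcp [0.38   0.2674 0.1098] q [-0.0004  0.7109  0.7033 -0.001 ] cam [0.3795 0.3323 0.2829]
card_box_mid mark [277. 277.] 0.86 [0.3803 0.2089 0.016 ]
card_box_mid trace [205. 164. 345. 379.] 0.83 zt 0.1620 ctr 0.3787 0.2735 size 0.0504 0.0825 short-axis -0.6 mean [0.3787 0.2778 0.1612]
card_box_mid trace [220. 121. 335. 166.] 0.55 zt 0.0104 ctr 0.3809 0.3149 size 0.0325 0.0846 short-axis 89.4 mean [0.3809 0.3169 0.0083]
tray_d_floor trace [219. 122. 335. 168.] 0.66 zt 0.0104 ctr 0.3809 0.3149 size 0.0325 0.0846 short-axis 89.4 mean [0.3808 0.3169 0.0082]
shift [   0.7      -0.3979 -124.1098] turn [ 0.0167 -0.1074 -0.2472] F [ 0.7563  0.5503 -1.5552] open 0.049521492249853555 q [-1.3445  0.2782  0.8354  1.8944 -0.2349  1.0715 -0.4221] t 35.4
```

View pics/w18.png

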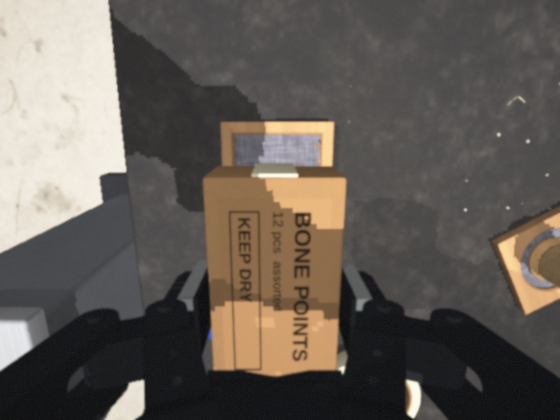

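Emit:
{"name": "drive_tool", "arguments": {
  "rows": [
    [[40,2,-1,-30,0,0,0],[40,2,-1,-70,0,0,0],[40,2,-1,-105,0,0,0],[40,2,-1,-118,0,0,0],[40,2,-1,-123,0,0,0],[40,2,-1,-123,0,0,0],[40,2,-1,-123,0,0,0]]
  ]
}}

```text
t: 36.1
tcp_pos: [0.3829, 0.2696, -0.0118]
eef_rot: [-0.0, 0.709, 0.705, 0.001]
contact_force: [0.0, 1.1, -1.3]
opening: 0.0491
```

Emit:
{"name": "drive_tool", "arguments": {
  "rows": [
    [[40,0,0,-1,0,0,0],[40,0,0,-2,0,0,0],[40,0,0,-2.5,0,0,0],[40,0,0,-2.5,0,0,0]]
  ]
}}

```text
t: 36.5
tcp_pos: [0.382, 0.2694, -0.0144]
eef_rot: [-0.001, 0.709, 0.705, 0.0]
contact_force: [-1.1, -1.4, 6.3]
opening: 0.0492
```

Contact; release and lift.

Emit:
{"name": "drive_tool", "arguments": {
  "rows": [
    [[80,0,0,0,0,0,0],[80,0,0,0,0,0,0],[80,0,0,0,0,0,0],[80,0,0,20,0,0,0],[100,0,0,60,0,0,0],[100,0,0,110,0,0,0],[100,0,0,160,0,0,0],[100,10,0,210,0,0,0],[100,30,0,230,0,0,0],[100,50,0,240,0,0,0],[100,50,0,240,0,0,0],[100,50,0,240,0,0,0]]
  ]
}}

```text
t: 37.7
tcp_pos: [0.4307, 0.2681, 0.2235]
eef_rot: [-0.001, 0.71, 0.704, -0.002]
contact_force: [-0.5, 0.3, -0.1]
opening: 0.0854
```

```bash
python3 - <<'E'
from h import *
look("w19",["card_box_mid","tray_d_floor","thread_spool_mid","tray_b_floor"])
C=cam("top"); im,d=bot.snapshot("top"); save("top2",im)
d0=np.load("topd.npy")
print("tape",[ (at_z(C,r["point"],0)[0][:2],r["confidence"]) for r in bot.mark_of("masking_tape","top")[:2]])
a=cv2.imread("pics/top2.png")[100:310,100:460]; cv2.imwrite("pics/top2c.png",cv2.resize(a,(792,462)))
E
```

```text
t 37.7 tcp [0.4307 0.2681 0.2235] q [-0.0006  0.7099  0.7043 -0.0017] cam [0.4303 0.3331 0.3966]
card_box_mid mark [229. 181.] 0.85 [0.3799 0.2698 0.016 ]
card_box_mid trace [202. 138. 254. 231.] 0.56 zt 0.0380 ctr 0.3808 0.2713 size 0.0502 0.0902 short-axis -0.4 mean [0.3811 0.2727 0.037 ]
tray_d_floor trace [189. 122. 270. 238.] 0.79 zt 0.0108 ctr 0.3797 0.2689 size 0.0842 0.1256 short-axis -0.6 mean [0.3808 0.2729 0.0093]
thread_spool_mid mark [504. 332.] 0.82 [0.702  0.0889 0.029 ]
thread_spool_mid mark [446. 231.] 0.7 [0.6157 0.2156 0.029 ]
thread_spool_mid trace [420. 205. 479. 258.] 0.71 zt 0.0635 ctr 0.6111 0.2189 size 0.0372 0.0387 short-axis -59.4 mean [0.6104 0.2196 0.0628]
thread_spool_mid trace [475. 303. 523. 336.] 0.67 zt 0.0482 ctr 0.6943 0.1043 size 0.0102 0.0283 short-axis -52.3 mean [0.6931 0.1045 0.0467]
tray_b_floor mark [436. 224.] 0.71 [0.6149 0.2165 0.004 ]
tray_b_floor trace [389. 179. 473. 263.] 0.92 zt 0.0108 ctr 0.6124 0.2188 size 0.0755 0.0761 short-axis -61.1 mean [0.6036 0.2252 0.0094]
tape [(array([0.4644, 0.0881]), 0.55)]
```

View pics/top2c.png

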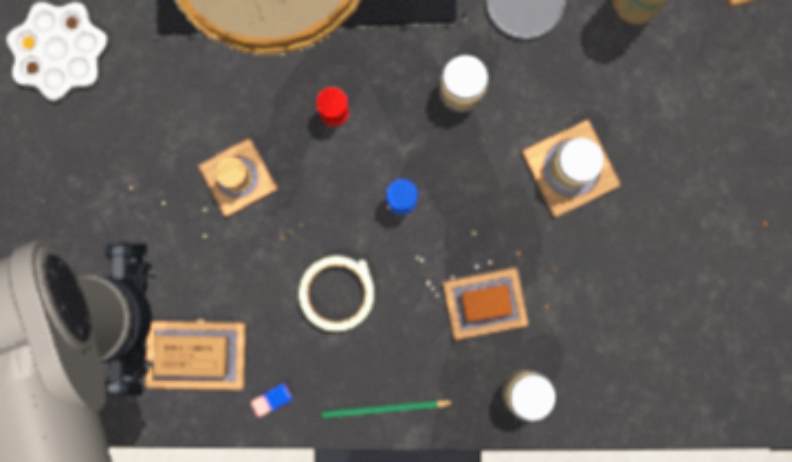

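```bash
python3 -c "
from workcell import bot
print(bot.sign_off())"
```

```text
the job is handed in; nothing more can be done
None
```

All four items are in their matching recesses, released, and the job is handed in at about 38 s (limit 109 s). `sign_off()` gave no verdict, so success rests on my own checks.

| Item | Tray | Distance from recess centre | Measured top height | Expected top height |
|---|---|---|---|---|
| Jar | A | about 1 mm | about 79 mm | 79 mm |
| Spool | B | about 1 mm | about 62 mm | 62 mm |
| Leather block | C | about 1 mm | about 26 mm | 26 mm |
| Carton | D | about 2.5 mm | about 36 mm | 36 mm |

- **Heights:** these are camera readings with about 1–2 mm of constant bias taken off. I took that figure from readings of things whose height is given.
- **Angles:** the block lies within about 1° of its recess and the carton within about 0.3°. I did not measure tilt separately; the items look level and their heights match.
- **Choice of items:** I took the jar farthest right among the trays. The red and blue spools and the other jars were not moved.
- **Masking tape:** I kept clear of it. Its marked centre is about 9 mm off the first top-camera reading. That is within the scatter of those readings, and the last top view shows no shift.

**What went wrong or disagreed:**
- The first turn towards the block ran up against the limits of joints 3 and 7 (-3.047 of 3.05 on joint 7). I backed off and turned the other way.
- The first block grasp closed above it. The fingertips turned out to sit about 30 mm behind the reported TCP, so I grasped lower after that.
- The finger opening read 1–3 mm less than the true item widths.

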